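Lock the soldering turntable with its pin

ROBOT

A 6-joint arm with a two-finger parallel gripper is mounted at the origin on the work surface. World frame = base frame: x ahead of the robot, y to its left, z up, the work surface at z = 0. Lengths are in m, angles in rad, forces in N, time in s.
With the tool pointing down it reaches from about 0.3 to 0.825 m from the base axis. Payload 5.4 kg.
Tool frame: the origin (TCP) lies at the very end of the fingers, on their centre line; the grasp point (between the pads) lies 19 mm behind it; z points along the fingers, y is the line along which they close (so a half turn about z gives the same grasp; the last joint's range is limited). The gripper opens to 92 mm and grips with 3 to 60 N. Pads are 20 mm wide; open, the fingers measure 128 mm over their backs; the gripper's body (75 mm by 189 mm) begins 69 mm behind the grasp point.
Start: joints at [-1.393, 0.158, 1.597, -0, 1.386, -0.21], TCP at [0.217, -0.532, 0.215] pointing down, gripper open.
Joint ranges: [-2.91, 2.91], [-0.94, 2.29], [0.18, 2.7], [-1.29, 4.43], [0.17, 2.64], [-3, 3]. Speed limits (rad/s): [2.57, 2.57, 3.14, 3.14, 3.14, 3.14].

INTERFACE

Orientations are given as a rotation vector (axis times angle).
In Python, from workcell import bot gives the robot as it stands. Calls block until the motion is done:
- bot.goto(position, orientation): joint-space move of the TCP to a pose.
- bot.line_to(position, rot=None, max_speed=0.15): straight line of the TCP; rot=None keeps the orientation; max_speed is the mean speed in m/s.
- bot.set_joints(angles): joint-space move.
- bot.set_gripper(opening, newtons=None): opening from 0.0 (shut) to 1.0 (fully open); newtons is the grip in N (None keeps the last); returns when the fingers have stopped.
- bot.hold(seconds).
- bot.inverse_kinematics(position, orientation): joint angles nearest the present ones, or None.
- bot.read_camera(name): name is "side" or "top"; returns a dict with "pixels" (384x512x3 uint8, blue, green, red), "fx", "fy", "cx", "cy" (pixels), "R" (3x3) and "t" (3): a world point X has camera coordinates R X + t. Camera axes: x right, y down, z forward; pixel columns grow to the right and rows downward; lengths in m; the calibration is good to about 2 mm. A picture is of the moment at which its call begins. There is no depth.
A pose or a line that the arm cannot do raises bot.MotionError and nothing moves.
- bot.job_done(): hands the job in; it is judged then, once.
Readings, each from a call of its own:
- bot.current_clock(): time.
- bot.current_joints(): joint angles.
- bot.current_joint_vel(): joint speeds.
- bot.current_effort(): joint torques, N m.
- bot.current_ee_pos(): TCP position.
- bot.current_tool_rot(): TCP orientation.
- bot.current_contact_force(): force on the tool from outside, world axes, zero at the start.
- bot.current_ft_torque(): the same for the moment, N m.
- bot.current_opening(): opening from 0.0 (shut) to 1.0 (fully open).
- bot.current_grip_force(): force on a finger pad.
Only numpy, scipy, OpenCV 4.12 (cv2) and the standard library are available. Lean on these libraries where they do the work, as an engineer would, in place of code of your own. Each camera call takes 0.05 s, during which the arm holds its last target. There are 200 camera calls.

TASK

Lock the jeweller's soldering turntable: turn it (pushing on its upright handle post will do) until the hole in its brass lug lines up with the locking pin waiting in the fixed guide block, then push the pin fully home through the lug, so that the pin's head sits against the guide block. Leave the beaker, the steel bench block and the hammer where they are.

Things in the scene. Friction and masses are not known exactly. Their poses are not given: they have to be found in the camera images.
- guide_face (a point): Centre of the bore on the outer face of the guide block, 50 mm above the bench. The block (grey, 40 mm wide, 60 mm long along the bore, top 70 mm above the bench) is fixed to the turntable's stand, which is bolted to the bench. This frame is the stand's: z up, +y along the bore towards the turntable's vertical axis, which is 150 mm away in +y; the block fills y 0 to 60 mm. Bore diameter 15.4 mm.
- turntable (a joint): Angle of the turntable about its vertical axis (rad), positive anticlockwise from above. At 0 the lug's hole is exactly in line with the bore; it starts between 0.45 and 1.3, so it must be turned clockwise. It turns with light friction (about 2 N at the handle) and stays where it is left; it has no stop near 0. The turntable is a steel disc, 170 mm diameter, top 32 mm above the bench, with a black soldering block 80 x 60 mm, top 52 mm above the bench, fixed in its middle.
- lug_hole (a point): Centre of the hole in the brass lug that stands on the turntable's rim, 75 mm from the turntable's axis and 50 mm above the bench. Lug 36 mm wide, 20 mm thick radially, top 68 mm above the bench. The hole runs radially, 21 mm diameter, right through. This frame turns with the turntable: z up, y along the hole towards the turntable's axis.
- handle_post (a point): Point on the axis of the upright brass handle post, 80 mm above the bench. Post 16 mm diameter, rising from the disc to a round end 105 mm above the bench, 72 mm from the turntable's axis, 150 degrees anticlockwise of the lug. It is fixed to the turntable; push it sideways.
- pin_head (a point): Centre of the outer end face of the loose locking pin's round black head (34 mm diameter, 10 mm thick), which sticks out of the guide block on the side away from the turntable. Pushed in +y of guide_face it slides easily (under 3 N), 34 to 38 mm, until the head meets the block: then this point is 10 mm outside guide_face. The pin lies nearly level and may roll about its own axis.
- pin: The steel locking pin, about 0.12 kg, its shank lying in the bore; its origin is the tip of the pin, on its axis, 102 mm from pin_head. Shank 14 mm diameter, 92 mm long, its last 9 mm tapered to 6 mm. At the start the tip is hidden inside the guide block, so the turntable is free to turn.
- beaker_mid (a point): Bystander: centre, half-way up, of a glass beaker, 84 mm diameter, 110 mm tall, standing on the bench.
- block_mid (a point): Bystander: centre of a steel bench block, 70 x 70 x 25 mm, lying on the bench.
- hammer_grip (a point): Bystander: handle of a hammer lying on the bench, roughly along the x direction away from the robot.
Mind the look-alikes: they are no part of the job. What is shaped like the pin but orange or purple is not meant.

How it is judged:
By the outcome, as a careful person would: the job done as asked, in the order asked, and still so for the second after the job is handed in, with the robot touching nothing.
It also fails if it takes over 48 s, if anything falls off the work surface, if the arm or the gripper's body presses on something with over 40 N, if the wrist force passes 120 N, or if a joint passes its speed limit or range.

## Working session

There is one attempt and no reset: what is moved stays moved. The work goes in short steps, each a Python script; the robot and the scene stay as the last script left them, time stands still between calls to the robot, and variables do not carry over. Pictures are saved under pics/ and viewed, at most 10 in all, crops included, and the job is handed in when it is done.

```bash
mkdir -p pics; python3 - <<'E'
from workcell import bot
import cv2,numpy as np
for n in("side","top"):
    c=bot.read_camera(n); cv2.imwrite(f"pics/{n}0.png",cv2.resize(c["pixels"],(800,600),interpolation=cv2.INTER_CUBIC))
    cv2.imwrite(f"pics/{n}0raw.png",c["pixels"])
    print(n,c["fx"],c["fy"],c["cx"],c["cy"],np.round(c["R"],4).tolist(),np.round(c["t"],4).tolist())
print(bot.current_clock(),bot.current_tool_rot())
E
```

```text
side 450.3669850731734 450.3669850731734 254.52536241603244 186.38494769798646 [[-0.8966, -0.4427, -0.0051], [-0.2957, 0.6073, -0.7374], [0.3296, -0.6596, -0.6755]] [0.4946, 0.2326, 1.2364]
top 403.43806512313375 403.43806512313375 256.0849899849649 191.58067232393805 [[0.0294, -0.9993, 0.0216], [-0.9947, -0.0314, -0.0979], [0.0985, -0.0186, -0.995]] [-0.0303, 0.574, 0.995]
0.1 [-3.08104274e+00 -6.05008046e-01 -8.72601479e-05]
```

View pics/side0.png

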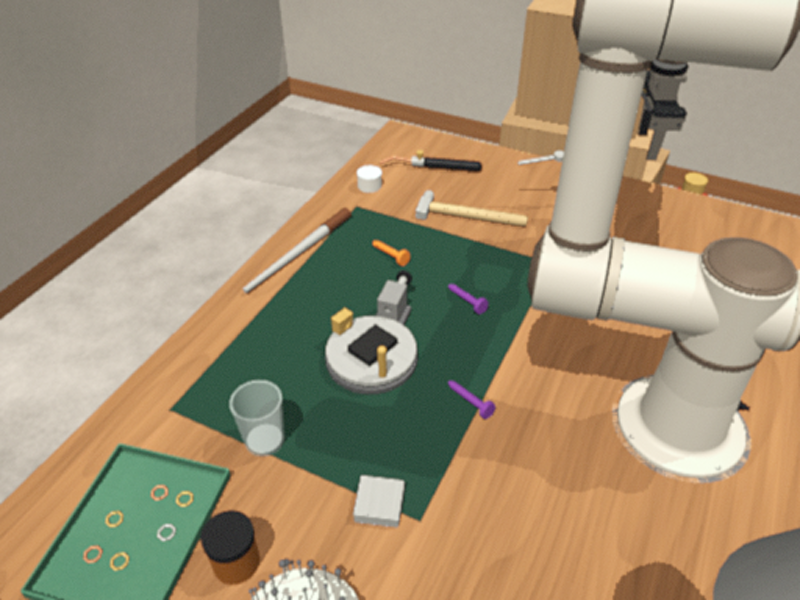

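View pics/top0.png

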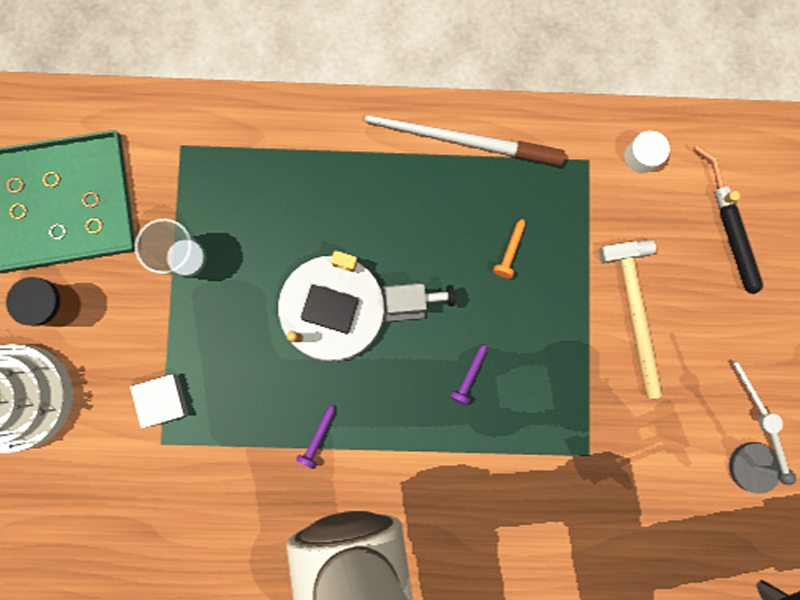

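Side view: turntable at about (371,352), lug (343,320), post (381,360), guide block (393,298) and black pin head (404,280). Top view: disc (331,307), lug (344,261), post (293,337), block (405,300), head (455,295). I'll enlarge both for precise readings.

```bash
python3 - <<'E'
import cv2
a=cv2.imread("pics/top0raw.png")[150:240,170:305]; b=cv2.imread("pics/side0raw.png")[165:255,200:290]
cv2.imwrite("pics/topc.png",cv2.resize(a,None,fx=5.9,fy=5.9,interpolation=cv2.INTER_CUBIC))
cv2.imwrite("pics/sidec.png",cv2.resize(b,None,fx=6,fy=6,interpolation=cv2.INTER_CUBIC))
E
```

```text
(no output)
```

View pics/topc.png

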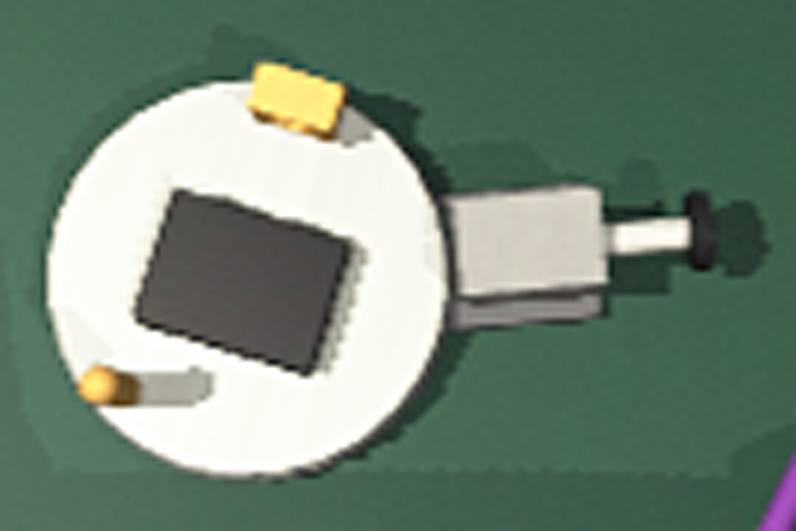

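View pics/sidec.png

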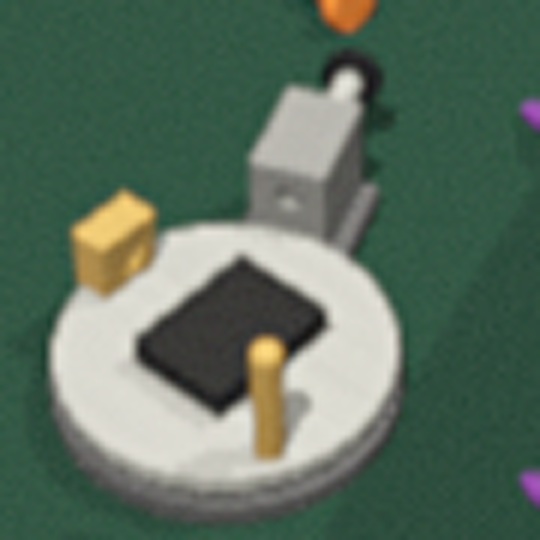

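Top crop: disc centre (247,279), guide top centre (527,242), lug top centre (297,96), post tip (102,385), pin head (706,232). Side crop: guide top corners (290,87), (365,98), (327,178), (250,158), with the head at about (352,78).

```bash
cat >h.py <<'E'
import numpy as np
from workcell import bot
def ray(c,u,v,z):
    R=np.array(c["R"]);t=np.array(c["t"]);C=-R.T@t
    d=R.T@np.array([(u-c["cx"])/c["fx"],(v-c["cy"])/c["fy"],1]); return C+d*(z-C[2])/d[2]
def crop(c,x0,y0,s,u,v,z): return ray(c,(u+.5)/s-.5+x0,(v+.5)/s-.5+y0,z)
E
python3 - <<'E'
from h import *
T=bot.read_camera("top");S=bot.read_camera("side")
for n,l in dict(disc=[(247,279,.032)],guide=[(447,198,.07),(600,186,.07),(607,287,.07),(455,298,.07)],lug=[(258,62,.068),(345,95,.068),(333,130,.068),(248,97,.068)],post=[(102,385,.103)],headout=[(714,231,.05)],headin=[(692,233,.05)],exitbore=[(608,240,.05)]).items():
    P=[crop(T,170,150,5.9,*p)for p in l];print(n,np.round(P,4).tolist(),np.mean(P,0).round(4))
for n,l in dict(disc=[(226,353,.032)],guide=[(290,87,.07),(365,98,.07),(327,178,.07),(250,158,.07)],lug=[(123,190,.068),(158,210,.068),(108,243,.068),(72,228,.068)],post=[(267,350,.098)],head=[(353,78,.05)],bore=[(289,200,.05)]).items():
    P=[crop(S,200,165,6,*p)for p in l];print('S',n,np.round(P,4).tolist(),np.mean(P,0).round(4))
E
```

```text
disc [[0.5574, 0.0993, 0.032]] [0.5574 0.0993 0.032 ]
guide [[0.5904, 0.0148, 0.07], [0.5974, -0.0483, 0.07], [0.5555, -0.0523, 0.07], [0.5491, 0.0102, 0.07]] [ 0.5731 -0.0189  0.07  ]
lug [[0.645, 0.0951, 0.068], [0.6323, 0.0585, 0.068], [0.6175, 0.063, 0.068], [0.6301, 0.0987, 0.068]] [0.6312 0.0788 0.068 ]
post [[0.5078, 0.1482, 0.103]] [0.5078 0.1482 0.103 ]
headout [[0.5823, -0.098, 0.05]] [ 0.5823 -0.098   0.05  ]
headin [[0.5812, -0.0888, 0.05]] [ 0.5812 -0.0888  0.05  ]
exitbore [[0.5771, -0.0534, 0.05]] [ 0.5771 -0.0534  0.05  ]
S disc [[0.5557, 0.1062, 0.032]] [0.5557 0.1062 0.032 ]
S guide [[0.5967, -0.0453, 0.07], [0.5576, -0.0547, 0.07], [0.5486, 0.0083, 0.07], [0.5904, 0.0122, 0.07]] [ 0.5733 -0.0199  0.07  ]
S lug [[0.638, 0.0593, 0.068], [0.6152, 0.0642, 0.068], [0.626, 0.0955, 0.068], [0.6473, 0.0942, 0.068]] [0.6316 0.0783 0.068 ]
S post [[0.5093, 0.1495, 0.098]] [0.5093 0.1495 0.098 ]
S head [[0.58, -0.0866, 0.05]] [ 0.58   -0.0866  0.05  ]
S bore [[0.5682, 0.0126, 0.05]] [0.5682 0.0126 0.05  ]
```

Everything agrees (two-view spread ~2 mm, 72/75/120 mm radii hold): axis ≈ (0.558, 0.0995), bore direction ≈ (-0.125, 0.992), turntable ≈ 1.166 rad. I'll grip the post lightly and swing it.

```bash
cat >>h.py <<'E'
from scipy.spatial.transform import Rotation as Ro
F=np.array([.5768,-.0493]);d=np.array([-.1247,.9922]);A=F+.15*d
def down(a):  # tool pointing down, tool y at world angle a
    y=np.array([np.cos(a),np.sin(a),0]);z=np.array([0,0,-1.]);return Ro.from_matrix(np.c_[np.cross(y,z),y,z]).as_rotvec()
home=np.arctan2(-d[1],-d[0])+np.radians(150)
E
cat >turn.py <<'E'
from h import *
a0=np.radians(134.5)
P=lambda a,z:[*(A+.072*np.array([np.cos(a),np.sin(a)])),z]
print(np.degrees(home),P(home,0))
best=None
for s in(-1,1):
    q=[bot.inverse_kinematics(P(a,.075),down(a+s*np.pi/2)) for a in(a0,home)]
    print(s,[None if k is None else np.round(k,2).tolist() for k in q])
    if all(k is not None for k in q):
        m=max(abs(k[5]) for k in q)
        if best is None or m<best[0]: best=(m,s)
s=best[1];o=s*np.pi/2
bot.set_gripper(.55,10)
bot.goto(P(a0,.17),down(a0+o)); print(bot.current_clock(),bot.current_ee_pos())
bot.line_to(P(a0,.077)); print(bot.current_contact_force())
bot.set_gripper(0); print(bot.current_opening(),bot.current_grip_force(),bot.current_clock(),bot.current_contact_force())
if bot.current_opening()*.092>.010:
    for a in np.linspace(a0,home,6)[1:]:
        bot.line_to(P(a,.077),down(a+o)); print(np.round(bot.current_contact_force(),1),bot.current_clock())
    c=bot.read_camera("top")["pixels"]
    import cv2;cv2.imwrite("pics/t1.png",cv2.resize(c[140:250,150:320],None,fx=4.5,fy=4.5,interpolation=cv2.INTER_CUBIC))
E
python3 turn.py
```

```text
67.1633921427949 [np.float64(0.586038524803716), np.float64(0.16588630656948972), 0]
-1 [[0.06, 0.2, 1.85, -0.0, 1.1, -0.72], [0.08, 0.38, 1.61, -0.0, 1.14, 0.48]]
1 [[0.06, 0.2, 1.85, -0.0, 1.1, 2.43], [0.08, 0.38, 1.61, -0.0, 1.14, -2.67]]
3.575 [0.50796912 0.15020129 0.17008947]
[ 0.70411975  0.50493462 -0.13363353]
0.16883400618550232 10.000193864107132 4.9583 [-0.10614621  0.85075572  1.18185746]
[0.4 2.1 2.8] 5.3417
[0.4 3.9 3.4] 5.725
[1.  5.3 2.5] 6.1083
[2.3 5.7 0.9] 6.4917
[4.3 6.1 0.7] 6.875
```

Gripped at 15.5 mm, which matches the post. Now I'll release, move behind the pin head and look.

```bash
cat >rel.py <<'E'
from h import *
import cv2
bot.set_gripper(.45)
p=bot.current_ee_pos(); bot.line_to([p[0],p[1],.17]); bot.set_gripper(0)
H=F-.049*d; q=H-.045*d
a=np.arctan2(d[0],-d[1]) # tool y perpendicular to d
for o in(0,np.pi):
    k=bot.inverse_kinematics([*q,.036],down(a+o)); print(o,None if k is None else np.round(k,2))
    if k is not None and abs(k[5])<1.7: b=a+o
bot.goto([*(F-.14*d),.17],down(b))
c=bot.read_camera("top");e=bot.read_camera("side")
a1=cv2.resize(c["pixels"][150:240,170:305],None,fx=5.9,fy=5.9,interpolation=cv2.INTER_CUBIC)
cv2.imwrite("pics/t2.png",a1);cv2.imwrite("pics/s2.png",cv2.resize(e["pixels"][165:255,200:290],None,fx=6,fy=6,interpolation=cv2.INTER_CUBIC))
print(b,bot.current_ee_pos(),bot.current_clock())
E
python3 rel.py
```

```text
0 [-0.44  0.43  1.64  0.    1.07  2.58]
3.141592653589793 [-0.44  0.43  1.64 -0.    1.07 -0.56]
0.12502477850326255 [ 0.59456184 -0.18698257  0.17003307] 10.3917
```

View pics/t2.png

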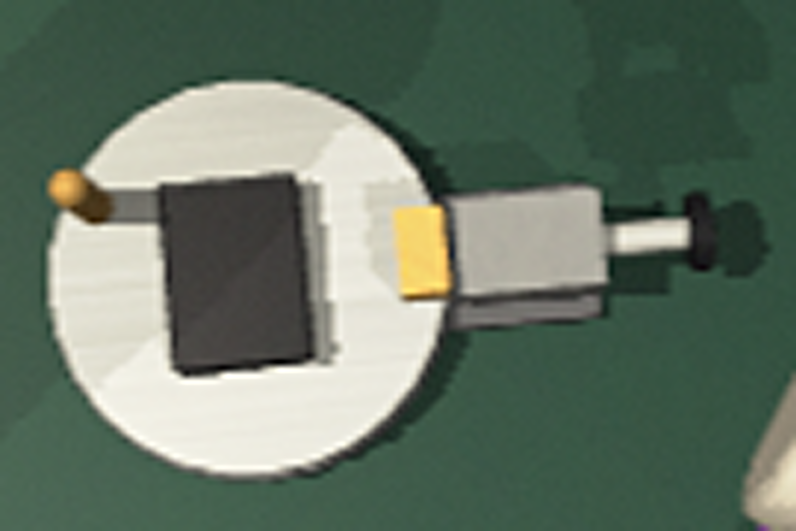

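View pics/s2.png

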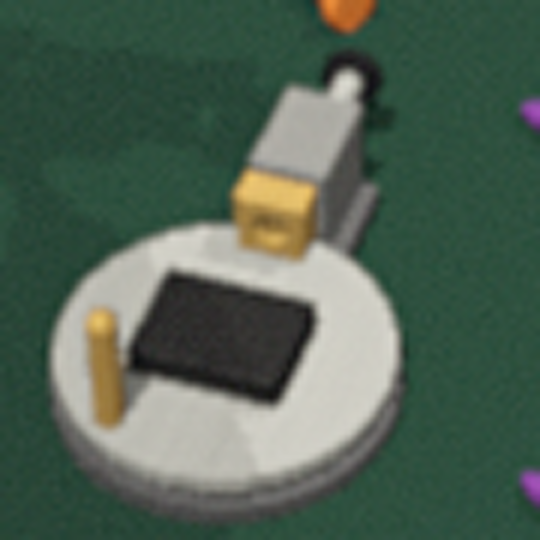

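The lug (centre (423,251) in the crop) lies on the guide's centreline (250 there), an offset below 1 mm. Next is pushing the pin in steps with the force monitored.

```bash
cat >push.py <<'E'
from h import *
import cv2
W=lambda y,z:[*(F+y*d),z]
bot.line_to(W(-.095,.17)); bot.line_to(W(-.095,.037)); f0=np.array(bot.current_contact_force())
print(bot.current_clock(),f0)
y=-.068
while y<-.008:
    bot.line_to(W(y,.037),max_speed=.04 if y<-.026 else .02)
    f=np.array(bot.current_contact_force())-f0; r=-f[:2]@d
    print(round(y,4),np.round(f,1),round(r,1),bot.current_clock())
    if r>12: break
    y+=.006 if y<-.03 else .0015
bot.hold(.2);print(bot.current_contact_force(),bot.current_ee_pos())
bot.line_to(W(y-.06,.037)); bot.line_to(W(y-.06,.17))
c=bot.read_camera("top")["pixels"][150:240,170:305]
cv2.imwrite("pics/t3.png",cv2.resize(c,None,fx=5.9,fy=5.9,interpolation=cv2.INTER_CUBIC))
c=bot.read_camera("side")["pixels"][165:255,200:290]
cv2.imwrite("pics/s3.png",cv2.resize(c,None,fx=6,fy=6,interpolation=cv2.INTER_CUBIC))
print(bot.current_clock())
E
python3 push.py
```

```text
11.875 [-0.1561108  -0.00128674  0.4735173 ]
-0.068 [-0.5 -0.9 -1.1] 0.8 12.7
-0.062 [ 0.1  0.1 -0.6] -0.1 13.0
-0.056 [ 0.  -0.  -0.3] 0.0 13.3
-0.05 [-0.5 -0.1 -0.6] 0.1 13.6
-0.044 [0.6 0.4 0.2] -0.4 13.9
-0.038 [-0.2 -0.3 -0.4] 0.3 14.2
-0.032 [-0.2 -0.  -0.7] 0.0 14.5
-0.026 [ 0.9 -0.1 -1.5] 0.2 14.8
-0.0245 [-0.5 -0.3 -0.3] 0.2 15.05
-0.023 [-0.2  0.6 -1.1] -0.6 15.3
-0.0215 [ 0.3  0.5 -0.8] -0.4 15.55
-0.02 [ 1.3 -0.2 -0.8] 0.4 15.8
-0.0185 [-0.5 -5.  -2.4] 4.9 16.05
-0.017 [ 0.5 -9.9 -4.2] 9.9 16.3
-0.0155 [  0.6 -14.   -5.4] 14.0 16.55
[  0.32093599 -14.2161618   -3.58447125] [ 0.57930115 -0.0688266   0.03712678]
18.4333
```

View pics/t3.png

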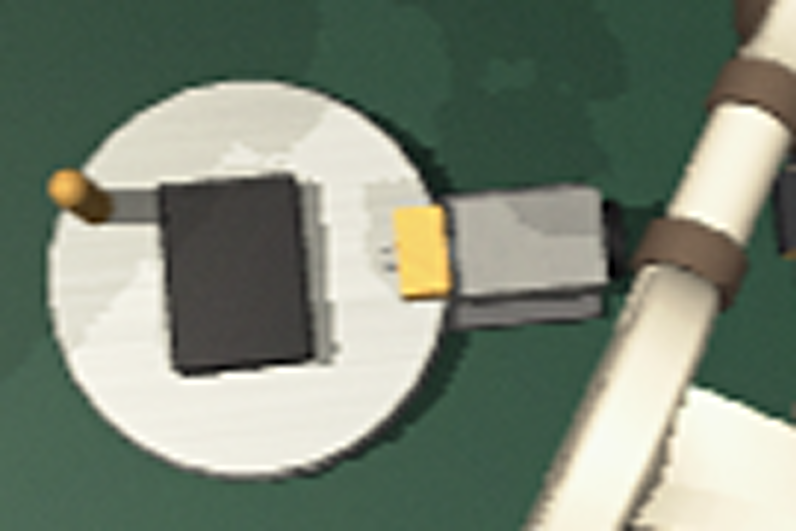

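View pics/s3.png

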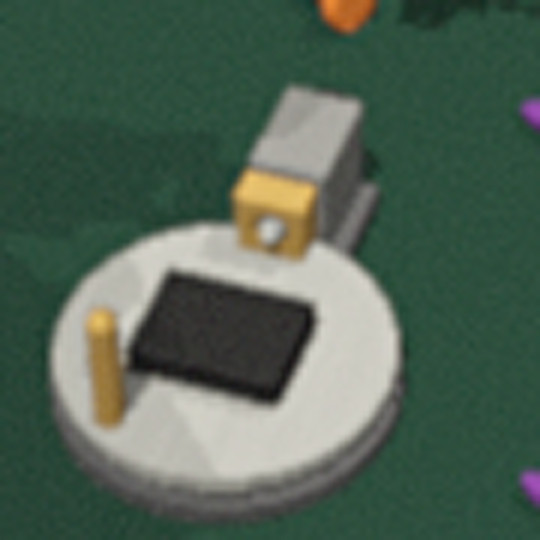

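The black head is against the block (x 607–625) and the pin tip shows through the lug hole at (270,230). The firm stop came at the expected depth, so I'm handing in.

```bash
python3 -c "
from workcell import bot
print(bot.job_done(),bot.current_clock())"
```

```text
the job is handed in; nothing more can be done
the job is handed in; nothing more can be done
```

The turntable is locked: I turned it into line and pushed the pin through the lug until its head met the guide block, then handed the job in after about 18 s; nothing else was touched.

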